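# Shut the wash basket and bolt its lid

## Task

The wire wash basket is loaded for the wash: push its lid shut with your fingertips, then hold the yellow spring catch well down with one fingertip while the other pushes the bolt home by its red tab. Keep the catch down until the bolt is all the way through the keeper, then let the catch spring back up so that it locks the bolt. Pinch and lift nothing, and leave the things round the basket where they are.

Things in the scene. Friction and masses are not known exactly. Their poses are not given: they have to be found in the camera images.
- basket: Steel wire wash basket, 144 (x) x 184 (y) x 74 mm high with the lid shut, full of ferrules; it stands fast and does not shift. Origin: centre of its underside, on the bench. z up; -x is its front, where the keeper for the bolt stands: a square staple up to 24 mm beyond the front edge, its top 96 mm above the bench. The lid is hinged along the rear top edge, x = +72, z = 70.
- lid (a joint): Angle of the lid, rad: 0 shut, grows as the front edge rises. The hinge is stiff: the lid stays at whatever angle it is left, and takes about 2 to 4 N down on its blue pad to close. Shut means under 0.02.
- lid_pad (a point): Middle of the top of the ribbed blue press pad (26 x 40 mm) on the lid's front left corner, 126 mm from the hinge line. With the lid shut it is at x = -54, y = +66, z = 77 mm in the basket's frame. The place to push the lid shut.
- bolt (a joint): Travel of the bolt, m: 0 drawn back (as it starts, within 1.5 mm), 0.033 at its stop, home through the keeper. It slides towards the basket's front (-x of the basket) with about 1.5 N of friction. The catch's nose drops into a notch of the bar at 0 and at 0.032 (2 mm of play each way) and blocks it there.
- bolt_tab (a point): Middle of the flat rear face of the bolt's upright red tab: push it towards the basket's front. The tab is 28 mm wide (y), 5 mm thick. Lid shut: this point is at x = +17 (minus the travel), y = +22, z = 108 mm in the basket's frame; the tab spans z = 85 to 119. Behind it the lid is clear but for the bar, which reaches 3 mm past the face (top z = 85).
- catch (a joint): Angle of the spring catch, rad: 0 up (locking the bolt), 0.32 fully down. Its nose is out of the notch above 0.17; below that it blocks or scrapes the bolt. The spring needs about 2 N on the paddle at first and 6 N at the bottom, and throws the catch up when let go.
- catch_pad (a point): Middle of the top of the yellow paddle of the catch: press here. The paddle is 78 mm long along the bolt's travel, so a fingertip can ride along it, 32 mm wide, and flares up 9 degrees to the right. Lid shut, catch up: x = +17, y = -29, z = 101 mm in the basket's frame, 51 mm right of the bolt's line; it goes 8 mm down, turning about a pin along x 27 mm to its left, 13 mm lower.
- tweezers: Steel spring tweezers 149 x 20 x 9 mm on the bench left of the basket; origin centre of underside. Bystander.
- flux_brush: Brush with a wooden handle, 18 x 147 x 10 mm, on the bench behind the basket; origin centre of underside. Bystander.
- ferrule_1: Small grey ferrule 30 mm long, 7 mm thick, on the bench left of the basket. Bystander.
- ferrule_2: Small grey ferrule 30 mm long, 7 mm thick, on the bench before the basket's left front. Bystander.
- timer: Grey dwell timer 62 x 68 x 21 mm on the bench, farther back. Bystander.

How it is judged (in metres and radians):
On the way, in this order (a step that is already met when the one before it is completed fails the run):
1. the lid is pushed shut, with the bolt still drawn back (value of joint lid below 0.02 rad and value of joint bolt below 0.006 m), for 0.2 s.
2. with a fingertip holding the catch down, another pushes the bolt along (value of joint catch above 0.19 rad and value of joint bolt between 0.012 and 0.03 m and contact force between the fingers and catch above 0.3 N and contact force between the fingers and bolt above 0.3 N), for 0.05 s.
3. the bolt is home and the catch has sprung up and locks it (value of joint bolt above 0.0295 m and value of joint catch below 0.06 rad), for 0.2 s.
At the end, for the whole second after the job is handed in: The lid is shut (under 0.02 rad), the bolt is home (over 29.5 of 33 mm) and the catch has sprung back up (under 0.06 rad), so that it locks the bolt; the bystanders are at rest (all of step 3 and value of joint lid below 0.02 rad and linear speed of each of tweezers, flux_brush, ferrule_1, ferrule_2, timer below 0.02 m/s); the robot touches nothing.
It fails at once if the bolt is moved between its two notches while the catch is not held well down (under 0.18 rad) (value of joint bolt between 0.008 and 0.026 m and value of joint catch below 0.18 rad).
It fails at once if the lid is lifted further open (value of joint lid above 0.6 rad).
It fails at once if a thing beside the basket is moved more than 15 mm or lifted (distance of any of tweezers, flux_brush, ferrule_1, ferrule_2, timer from where it was at the start of the episode above 0.015 m).
It also fails if it takes over 45 s, if anything falls off the work surface, if the arm or the gripper's body presses on something with over 40 N, if the wrist force passes 120 N, or if a joint passes its speed limit or range.

## Robot

A 6-joint arm with a two-finger parallel gripper is mounted at the origin on a cart in front of the work surface, level with it; the furniture and walls round the work are solid. World frame = base frame: x ahead of the robot, y to its left, z up, the work surface at z = 0. Lengths are in mm, angles in rad, forces in N, time in s.
With the tool pointing down it reaches from about 300 to 775 mm from the base axis. Payload 14.6 kg.
Tool frame: the origin (TCP) lies between the finger pads; the fingertips stand 11 mm ahead of it and the grasp point (between the pads) lies 8 mm behind it; z points along the fingers, y is the line along which they close (so a half turn about z gives the same grasp; the last joint's range is limited). The gripper opens to 94 mm and grips with 3 to 60 N. Pads are 16 mm wide; open, the fingers measure 119 mm over their backs; the gripper's body (75 mm by 177 mm) begins 78 mm behind the grasp point.
Start: joints at [1.227, 0.3, 1.521, -0, 1.321, -0.067], TCP at [150.301, 529.055, 216.446] pointing down, gripper open.
Joint ranges: [-3.03, 3.03], [-0.79, 2.21], [0.23, 2.52], [-1.04, 4.18], [0, 3.07], [-2.55, 2.55]. Speed limits (rad/s): [2.22, 2.22, 2.57, 3.14, 3.14, 3.14].

## Interface

Orientations are given as [roll, pitch, yaw] about the fixed x, y, z axes, in that order (R = Rz(yaw) Ry(pitch) Rx(roll)).
In Python, from cell import manip gives the robot as it stands. The module is installed in compiled form; this text tells all that it offers.
- The arm moves only by the tool arm_command, never from a script. Its argument "rows" is one flat list of numbers, 5 for each row, row after row: the shift along the world's x, y, z in mm, then the turn about the world's z in degrees, then the finger opening in mm, from 0 to 94. In form: [dx, dy, dz, twist, jaw, dx, dy, dz, twist, jaw, ...]. A call has 1 to 5 rows; each row shifts and turns the commanded pose from where the row before left it; what a row does not reach is not made up. A row lasts 1/8 s, in which the tool goes at most 62.5 mm and 10.7 degrees, less where a joint would pass 70% of its speed; a pose out of reach is approached as far as the arm can. A call is refused whole if a number of a shift passes 62.5 or a number of a turn 10.7, either way. A call with a gripper value outside its range is refused whole. The fingers move at their own pace and stop on an object; "newtons" is the grip in N (left out, the last holds). Time passes only in rows, so rows that do not move let the fingers close. It gives the time, the measured TCP pose, the force and the opening at its end, in the units of the state.
- manip.read_state(): the state, without advancing time (a new reading comes with each control period).
- manip.camera(name): name is "scene" or "top" or "wrist"; returns a dict with "image" (400x640x3 uint8, blue, green, red), "z_map" (400x640 float32, mm along the optical axis (not along the pixel's ray), 0 where there is no reading), "fx", "fy", "cx", "cy" (pixels), "D" ([k1, k2, p1, p2, k3] as OpenCV has them; the pictures are not rectified), "pose" (4x4, takes a point from camera to world coordinates). Camera axes: x right, y down, z forward; pixel columns grow to the right and rows downward; lengths in mm; the calibration is good to about 2 mm. A picture is of the moment at which its call begins.
- manip.sign_off(): hands the job in, once; it reports no verdict.
The state is a dict: "clock": time; "joints": joint angles; "qd": joint speeds; "effort": joint torques, N m; "eef_pos": TCP position; "eef_rot": TCP orientation; "wrist_force": force on the tool from outside, world axes, zero at the start; "moment": the same for the moment, N m; "finger_gap": finger opening in mm.
Only numpy, scipy, OpenCV 4.12 (cv2) and the standard library are available. Lean on these libraries where they do the work, as an engineer would, in place of code of your own. Each camera call takes 0.05 s, during which the arm holds its last target. There are 200 camera calls.

## Working session

There is one attempt and no reset: what is moved stays moved. The work goes in short steps, Python scripts to look and compute and a tool call to move; the robot and the scene stay as the last step left them, time stands still between calls to the robot, and variables do not carry over. Pictures are saved under pics/ and viewed, on a budget of 10 in all, crops included, one or two more only if the job needs it, and the job is handed in when it is done.

Besides the shell and the picture viewer there is one more tool, called after ">>>" as a command line: name --argument value ..., lists and objects as JSON in quotes. arm_command: Moves the arm, as the interface text tells. Its arguments: {"type":"object","properties":{"rows":{"type":"array","items":{"type":"number"}},"newtons":{"type":"number"}},"required":["rows"]}

```bash
mkdir -p pics
cat > h.py <<'E'
import numpy as np, cv2
from cell import manip
def pts(c):
    """world xyz per pixel from z_map"""
    h,w=c["z_map"].shape
    K=np.array([[c["fx"],0,c["cx"]],[0,c["fy"],c["cy"]],[0,0,1]])
    u,v=np.meshgrid(np.arange(w),np.arange(h))
    n=cv2.undistortPoints(np.stack([u,v],-1).reshape(-1,1,2).astype(np.float64),K,np.array(c["D"],float)).reshape(h,w,2)
    z=c["z_map"].astype(float)
    P=np.stack([n[...,0]*z,n[...,1]*z,z],-1)
    T=np.array(c["pose"]); return P@T[:3,:3].T+T[:3,3]
def masks(img):
    H=cv2.cvtColor(img,cv2.COLOR_BGR2HSV)
    r=lambda a,b:cv2.inRange(H,a,b)
    return dict(blue=r((100,110,50),(130,255,255)),yellow=r((20,120,80),(35,255,255)),
      red=r((0,140,70),(8,255,255))|r((172,140,70),(180,255,255)))
E
python3 - <<'E'
from h import *
s=manip.read_state();print(s["clock"],s["eef_pos"],s["eef_rot"],s["finger_gap"])
ims=[]
for n in("scene","top"):
    c=manip.camera(n);P=pts(c);ims.append(c["image"])
    print(n,np.round(c["pose"][:3,3]),c["fx"])
    for k,m in masks(c["image"]).items():
        nl,l,st,ce=cv2.connectedComponentsWithStats(m)
        for i in range(1,nl):
            if st[i,4]>40:
                q=P[(l==i)&(c["z_map"]>0)]
                print(k,st[i],np.round(ce[i]),np.round(np.median(q,0)) if len(q) else None,np.round(np.percentile(q,[3,97],axis=0)).tolist())
    np.save(n+"_P.npy",P)
cv2.imwrite("pics/a.png",cv2.resize(np.vstack(ims),(480*2//2*1,600)))
cv2.imwrite("pics/top.png",ims[1]);cv2.imwrite("pics/scene.png",ims[0])
E
```

```text
0.0 [150.20566797 528.82585689 215.86846638] [-3.14041576e+00 -9.23747815e-05  2.86480127e+00] 93.93720523380956
scene [115. 475. 425.] 443.96910608765126
blue [  0  78  51  21 295] [20. 86.] [832. 125. 338.] [[817.0, -1737.0, -56.0], [4302.0, 156.0, 343.0]]
blue [  0 115  13  19 172] [  6. 123.] [830. 162. 289.] [[819.0, 155.0, 274.0], [865.0, 165.0, 300.0]]
blue [ 58 118   5  17  50] [ 60. 126.] [847.  69. 261.] [[844.0, 64.0, 250.0], [850.0, 72.0, 274.0]]
blue [ 33 133  24  16 185] [ 43. 141.] [846. 103. 244.] [[837.0, 85.0, 237.0], [863.0, 122.0, 254.0]]
blue [ 14 135  18  20 115] [ 21. 147.] [834. 145. 246.] [[824.0, 134.0, 237.0], [856.0, 156.0, 265.0]]
blue [353 198  21   8  94] [363. 202.] [ 406. -200.  113.] [[396.0, -220.0, 108.0], [420.0, -184.0, 115.0]]
yellow [346   9   9 126 704] [350.  69.] [ 1996. -3434.   425.] [[1976.0, -3481.0, 302.0], [2013.0, -3390.0, 477.0]]
yellow [343 172  29  17 286] [356. 179.] [ 462. -287.  116.] [[441.0, -316.0, 106.0], [491.0, -270.0, 127.0]]
yellow [330 180   7  10  45] [333. 186.] [ 507. -277.   97.] [[499.0, -1573.0, -461.0], [1193.0, 
[... 2339 characters left out ...]
7. -262.  125.] [[410.0, -274.0, 112.0], [424.0, -245.0, 129.0]]
yellow [409 267  14  15  45] [416. 275.] [ 350. -427.   -0.] [[340.0, -438.0, -3.0], [364.0, -414.0, 1.0]]
yellow [ 163  271  170   31 1463] [260. 290.] [ 322. -128.   -1.] [[308.0, -238.0, -5.0], [352.0, 62.0, 3.0]]
yellow [ 61 291  52  11 209] [ 87. 297.] [314. 237.  -0.] [[308.0, 191.0, -4.0], [323.0, 286.0, 3.0]]
yellow [349 291  23   6  53] [361. 294.] [ 314. -315.   -1.] [[310.0, -334.0, -3.0], [319.0, -293.0, 2.0]]
yellow [148 293  18   9  72] [156. 298.] [312.  98.  -1.] [[201.0, 84.0, -724.0], [320.0, 332.0, 2.0]]
red [324 207  15   7  98] [331. 210.] [ 478. -251.  127.] [[474.0, -263.0, 110.0], [483.0, -240.0, 134.0]]
```

View pics/top.png

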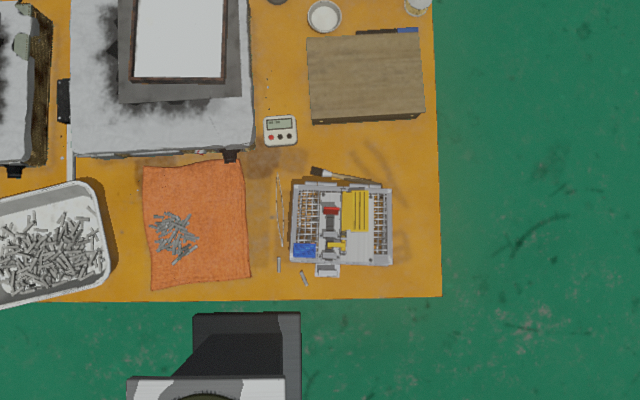

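Run:
```python
from h import *
i=cv2.imread("pics/scene.png")[150:310,250:450]
cv2.imwrite("pics/sc.png",cv2.resize(i,None,fx=3.75,fy=3.75,interpolation=2))
```

```text
(no output)
```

View pics/sc.png

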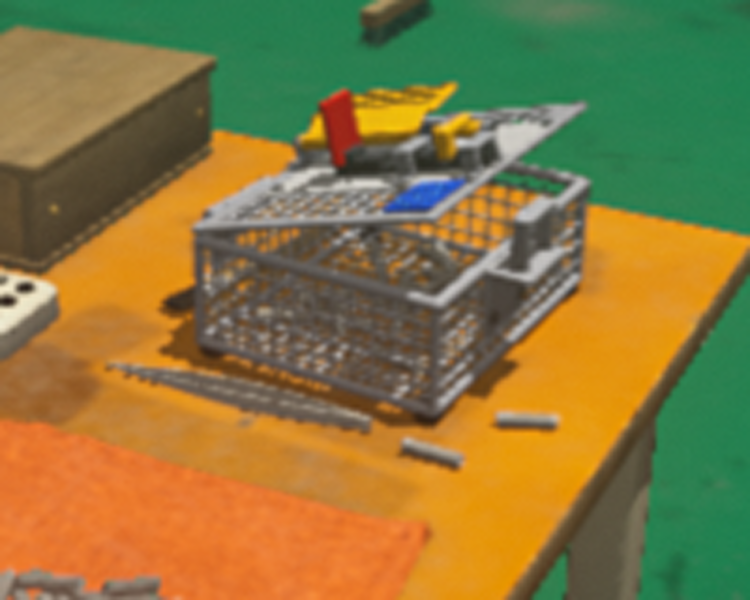

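The top view shows the basket at about (340,225), front towards the robot, lid ajar. The red tab is at (331,210), the paddle at (355,210), the blue pad at (304,250) and the keeper at (327,268). The scene crop confirms that the lid is partly open and that the ferrules and tweezers lie to the left and in front. Next I fit the basket pose from the coloured parts.

```bash
cat > fit.py <<'E'
import numpy as np
from scipy.optimize import least_squares
def lid2world(p,x):
    bx,by,yaw,th=x; p=np.atleast_2d(np.array(p,float)); 
    d=p-[72,0,70]; c,s=np.cos(th),np.sin(th)
    # front (-x) rises with th
    q=np.stack([72+c*d[:,0]+s*d[:,2],p[:,1],70-s*d[:,0]+c*d[:,2]],1)
    c,s=np.cos(yaw),np.sin(yaw)
    return np.stack([bx+c*q[:,0]-s*q[:,1],by+s*q[:,0]+c*q[:,1],q[:,2]],1)
def fit(names,obs):
    M=dict(blue=(-54,66,77),yellow=(17,-29,101),redtop=(14.5,22,119))
    r=least_squares(lambda x:(lid2world([M[n] for n in names],x)-obs).ravel(),[455,-270,0,.3])
    return r.x,r.fun.reshape(-1,3)
E
python3 - <<'E'
from h import *; from fit import *
P=np.load("top_P.npy");m=masks(cv2.imread("pics/top.png"))
def q(k,x,y,w,h):
    mm=np.zeros_like(m[k]);mm[y:y+h,x:x+w]=m[k][y:y+h,x:x+w];p=P[mm>0];return p[(p[:,2]>60)&(p[:,2]<170)]
b=q("blue",293,243,23,15);y=q("yellow",341,190,28,42);r=q("red",324,207,15,7)
for n,p in(("b",b),("y",y)):
    rc=cv2.minAreaRect(p[:,:2].astype(np.float32));print(n,rc,p[:,2].min(),p[:,2].max())
    o=np.array([p.mean(0)]);print(o)
rt=r[r[:,2]>r[:,2].max()-6];print("redtop",rt.mean(0),len(rt))
# lid slope from paddle
cen=lambda p:np.r_[cv2.minAreaRect(p[:,:2].astype(np.float32))[0],np.median(p[:,2])]
x,f=fit(["blue","yellow","redtop"],np.array([cen(b),cen(y),rt.mean(0)]));print(x,f.round(1))
# basket tops
z=P[...,2];mm=(P[...,0]>340)&(P[...,0]<600)&(P[...,1]>-400)&(P[...,1]<-140)&(z>40)
print(cv2.minAreaRect(P[mm][:,:2].astype(np.float32)))
for n,p in(("pad",(-54,66,77)),("tab",(17,22,108)),("paddle",(17,-29,101))):print(n,lid2world(p,x).round(1),lid2world(p,[*x[:3],0]).round(1))
# keeper: front part
k=mm&(P[...,0]<385);print("keeper?",np.percentile(P[k],[5,50,95],axis=0).round())
E
```

```text
b ((408.5776062011719, -203.76695251464844), (38.90284729003906, 23.413148880004883), 85.79302978515625) 101.65821822018029 116.82325037828457
[[ 408.6510474  -203.69512525  110.54107177]]
y ((478.8902587890625, -294.9637451171875), (46.048824310302734, 76.26854705810547), 86.1290512084961) 75.05503786865256 127.62878759015302
[[ 477.88544426 -294.65685197  112.42289352]]
redtop [ 481.22827432 -251.58976688  132.02759719] 45
[ 4.52858243e+02 -2.69688550e+02 -2.73498750e-02  2.64314049e-01] [[-1.7  1.4 -1.1]
 [ 0.2 -4.5  1.9]
 [ 1.5  3.1  0.3]]
((443.3910217285156, -272.16363525390625), (184.7098388671875, 177.15370178222656), 86.5101547241211)
pad [[ 406.9 -202.4  109.7]] [[ 400.7 -202.2   77. ]]
tab [[ 482.3 -248.5  121. ]] [[ 470.5 -248.2  108. ]]
paddle [[ 479.1 -299.4  114.3]] [[ 469.1 -299.1  101. ]]
keeper? [[ 358. -350.   66.]
 [ 376. -253.   69.]
 [ 384. -223.  112.]]
```

>>> arm_command --rows '[18, -50, 8, 3, 94, 18, -50, 8, 3, 94, 18, -50, 8, 3, 94, 18, -50, 8, 3, 94, 18, -50, 8, 0, 94]'

```text
clock: 0.72
eef_pos: [240.4, 277.4, 256.5]
eef_rot: [-3.141, 0.0, 3.076]
wrist_force: [1.0, 0.4, 0.4]
finger_gap: 93.9
```

>>> arm_command --rows '[18, -50, 0, 0, 94, 18, -50, 0, 0, 94, 18, -50, 0, 0, 94, 18, -50, 0, 0, 94, 18, -50, 0, 0, 94]'

```text
clock: 1.35
eef_pos: [330.4, 27.3, 256.5]
eef_rot: [3.142, 0.001, 3.074]
wrist_force: [1.1, -0.0, 0.4]
finger_gap: 93.6
```

>>> arm_command --rows '[18, -50, 0, 0, 94, 18, -50, 0, 0, 94, 18, -50, 0, 0, 94, 18, -50, 0, 0, 94, 10, -30, 0, 0, 94]'

```text
clock: 1.98
eef_pos: [412.5, -203.0, 255.9]
eef_rot: [3.141, -0.001, 3.073]
wrist_force: [-0.5, 0.6, 0.2]
finger_gap: 93.8
```

>>> arm_command --rows '[0, 0, 0, 0, 94, 0, 0, 0, 0, 94]'

```text
clock: 2.22
eef_pos: [412.1, -200.4, 256.2]
eef_rot: [3.141, -0.001, 3.074]
wrist_force: [0.4, -0.6, -1.0]
finger_gap: 94.2
```

Run:
```python
from h import *
c=manip.camera("wrist");P=pts(c);np.save("w_P.npy",P);cv2.imwrite("pics/w1.png",c["image"])
print(np.round(c["pose"],2))
for k,m in masks(c["image"]).items():
    nl,l,st,ce=cv2.connectedComponentsWithStats(m)
    for i in range(1,nl):
        if st[i,4]>150:
            q=P[(l==i)&(c["z_map"]>0)];q=q[q[:,2]>60]
            if len(q)>50:print(k,st[i],cv2.minAreaRect(q[:,:2].astype(np.float32)),np.round(q.mean(0)),np.round(np.percentile(q[:,2],[3,97])))
```

```text
[[ 7.0000e-02  9.6000e-01  2.6000e-01  3.3600e+02]
 [ 1.0000e+00 -6.0000e-02 -2.0000e-02 -1.9471e+02]
 [ 0.0000e+00  2.6000e-01 -9.7000e-01  4.2388e+02]
 [ 0.0000e+00  0.0000e+00  0.0000e+00  1.0000e+00]]
blue [296 172  43  24 962] ((408.3471984863281, -202.4775848388672), (39.77832794189453, 26.007112503051758), 86.20264434814453) [ 407. -203.  110.] [107. 114.]
yellow [240 190  36  19 432] ((417.9571228027344, -259.29595947265625), (31.75820541381836, 19.381275177001953), 83.57884216308594) [ 416. -259.  123.] [112. 127.]
yellow [ 221  223  121   90 3823] ((462.21734619140625, -272.2276306152344), (33.78435516357422, 134.72442626953125), 69.25065612792969) [ 480. -281.  112.] [ 98. 120.]
yellow [201 224  34  18 207] ((431.7970886230469, -288.6439514160156), (18.373641967773438, 105.40447998046875), 36.02877426147461) [ 441. -302.  130.] [121. 247.]
yellow [ 97 298  22  66 416] ((382.43701171875, -245.94818115234375), (2.9194350242614746, 13.902405738830566), 84.8890151977539) [ 381. -246.  361.] [355. 364.]
yellow [526 305  19  59 397] ((389.95086669921875, -150.13050842285156), (3.001805543899536, 14.737868309020996), 87.19001007080078) [ 388. -150.  362.] [358. 364.]
yellow [ 292  349  135   51 3264] ((392.97589111328125, -190.66078186035156), (27.09699058532715, 3.070322275161743), 85.48395538330078) [ 393. -191.  369.] [368. 371.]
red [259 244  30  25 619] ((476.4129333496094, -250.4562225341797), (26.703866958618164, 13.368837356567383), 85.61964416503906) [ 476. -250.  121.] [104. 132.]
```

View pics/w1.png

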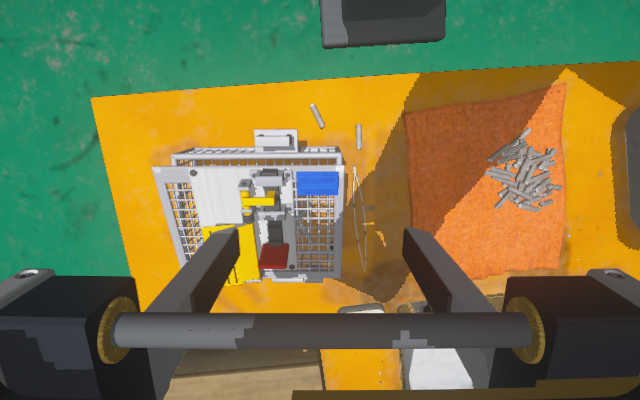

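The wrist view shows the blue pad at (317,183), measured 40 x 26 mm as given, at (408,-202,110) with a yaw of -3.8°. The red tab is at (273,256) and the paddle at (230,250). I put the basket origin at about (452,-271) and the lid at about 0.27 rad. I'll close the fingers, go down on the pad and push.

>>> arm_command --rows '[-2, -1, -25, 0, 0, -2, -1, -25, 0, 0, -2, 0, -25, 0, 0, 0, 0, -25, 0, 0, 0, 0, -22, 0, 0]' --newtons 10

```text
clock: 2.9
eef_pos: [406.2, -202.0, 134.0]
eef_rot: [-3.141, 0.0, 3.075]
wrist_force: [0.1, -0.9, -0.0]
finger_gap: 47.6
```

>>> arm_command --rows '[0, 0, 0, 0, 0, 0, 0, 0, 0, 0, -1, 0, -9, 0, 0, -1, 0, -9, 0, 0]'

```text
clock: 3.4
eef_pos: [404.4, -203.0, 116.4]
eef_rot: [-3.141, 0.001, 3.074]
wrist_force: [1.4, 0.4, 2.1]
finger_gap: 7.8
```

>>> arm_command --rows '[0, 0, -6, 0, 0, 0, 0, -6, 0, 0, 0, 0, -6, 0, 0, 0, 0, -6, 0, 0, 0, 0, -3, 0, 0]'

```text
clock: 4.03
eef_pos: [404.2, -202.9, 89.0]
eef_rot: [3.141, -0.0, 3.074]
wrist_force: [-1.8, 0.3, 1.9]
finger_gap: 0.4
```

>>> arm_command --rows '[0, 0, -1, 0, 0, 0, 0, -1, 0, 0, 0, 0, -1, 0, 0]'

```text
clock: 4.4
eef_pos: [404.4, -203.0, 87.9]
eef_rot: [-3.141, 0.0, 3.074]
wrist_force: [-13.6, 6.6, 34.5]
finger_gap: 0.8
```

>>> arm_command --rows '[0, 0, 20, 0, 0, 0, 0, 40, 0, 38, 20, -20, 40, 0, 38, 20, -20, 30, 0, 38, 20, -20, 0, 0, 38]'

```text
clock: 5.03
eef_pos: [465.8, -264.0, 219.1]
eef_rot: [-3.139, 0.004, 3.074]
wrist_force: [-0.1, -0.8, 0.1]
finger_gap: 36.3
```

>>> arm_command --rows '[18, -14, 0, 0, 38, 0, 0, 0, 0, 38, 0, 0, 0, 0, 38]'

```text
clock: 5.4
eef_pos: [481.9, -276.5, 216.2]
eef_rot: [3.141, -0.0, 3.074]
wrist_force: [0.2, 0.1, -0.2]
finger_gap: 37.7
```

Run:
```python
from h import *
ims=[]
for n in("wrist","top","scene"):
    c=manip.camera(n);P=pts(c);cv2.imwrite(f"pics/{n}2.png",c["image"]);np.save(n+"2P.npy",P)
    print(n)
    for k,m in masks(c["image"]).items():
        nl,l,st,ce=cv2.connectedComponentsWithStats(m)
        for i in range(1,nl):
            if st[i,4]>60:
                q=P[(l==i)&(c["z_map"]>0)];q=q[(q[:,2]>60)&(q[:,2]<150)&(q[:,0]<560)]
                if len(q)>30:print(k,st[i],np.round(cv2.minAreaRect(q[:,:2].astype(np.float32))[0]),np.round(q.mean(0)),np.round(np.percentile(q,[3,97],axis=0)).tolist())
a=cv2.imread("pics/wrist2.png");b=cv2.imread("pics/scene2.png")[150:310,250:450]
cv2.imwrite("pics/m2.png",np.hstack([cv2.resize(a,(640,400))[:, 100:500],cv2.resize(b,(400,400))[:, :]]))
```

```text
wrist
blue [ 375   81   46   30 1339] [ 401. -202.] [ 401. -203.   77.] [[389.0, -221.0, 75.0], [413.0, -184.0, 78.0]]
yellow [316  94  39  25 520] [ 407. -258.] [ 406. -262.   94.] [[398.0, -274.0, 89.0], [414.0, -244.0, 97.0]]
yellow [ 270  136   56   89 4479] [ 472. -294.] [ 466. -294.   99.] [[431.0, -315.0, 91.0], [502.0, -272.0, 103.0]]
red [334 172  33  12 345] [ 470. -251.] [ 465. -251.  112.] [[463.0, -263.0, 94.0], [468.0, -239.0, 119.0]]
top
yellow [340 221  27  17 274] [ 439. -291.] [ 440. -290.   98.] [[430.0, -313.0, 90.0], [454.0, -271.0, 103.0]]
scene
blue [355 215  21  11 134] [ 404. -204.] [ 402. -201.   78.] [[390.0, -218.0, 77.0], [414.0, -184.0, 79.0]]
yellow [332 178  45  21 467] [ 467. -294.] [ 464. -291.   99.] [[431.0, -316.0, 88.0], [504.0, -271.0, 104.0]]
yellow [369 196  13  13  87] [ 416. -279.] [ 407. -256.   92.] [[399.0, -272.0, 83.0], [423.0, -243.0, 98.0]]
red [342 183   7  20 107] [ 466. -249.] [ 465. -247.  105.] [[463.0, -260.0, 87.0], [468.0, -237.0, 119.0]]
```

View pics/m2.png

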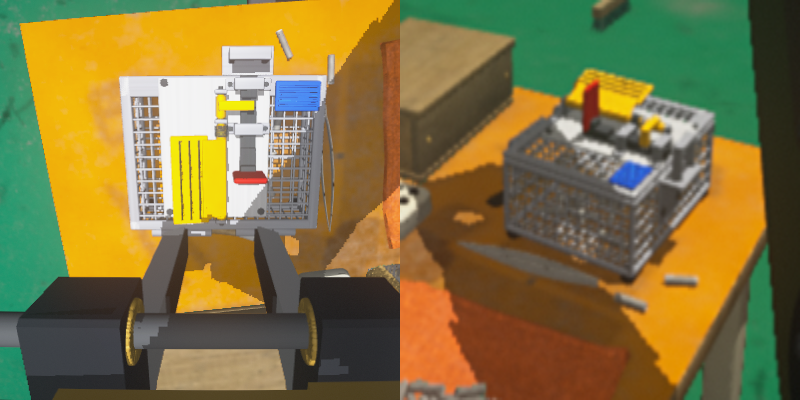

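The lid is shut: the pad reads z = 77. In the wrist half of the picture the tab is at (250,178) and the paddle at (198,180). Both match the fit within about 1 mm. I'm going down with the left finger behind the tab and the right finger over the paddle.

>>> arm_command --rows '[2, 0, -30, 0, 38, 0, 0, -30, 0, 38, 0, 0, -30, 0, 38, 0, 0, -6, 0, 38, 0, 0, 0, 0, 38]' --newtons 20

```text
clock: 6.18
eef_pos: [484.5, -277.0, 121.3]
eef_rot: [-3.141, 0.001, 3.074]
wrist_force: [-0.3, 0.4, 0.7]
finger_gap: 38.1
```

>>> arm_command --rows '[0, 0, -3, 0, 38, 0, 0, -3, 0, 38, 0, 0, -3, 0, 38, 0, 0, 0, 0, 38]'

```text
clock: 6.68
eef_pos: [484.3, -277.0, 111.5]
eef_rot: [-3.142, 0.0, 3.074]
wrist_force: [0.2, 1.5, 1.5]
finger_gap: 37.8
```

>>> arm_command --rows '[0, 0, -2, 0, 38, 0, 0, -2, 0, 38, 0, 0, -1, 0, 38, 0, 0, 0, 0, 38]'

```text
clock: 7.18
eef_pos: [484.5, -277.7, 107.0]
eef_rot: [-3.14, 0.001, 3.074]
wrist_force: [-2.0, -4.8, 6.6]
finger_gap: 37.8
```

>>> arm_command --rows '[0, 0, -1, 0, 38, 0, 0, 0, 0, 38]'

```text
clock: 7.42
eef_pos: [484.6, -277.9, 106.1]
eef_rot: [-3.14, 0.001, 3.074]
wrist_force: [-1.1, -6.1, 7.9]
finger_gap: 38.4
```

Run:
```python
from h import *
o=np.array([451.6,-271.5]);y=-.066;R=np.array([[np.cos(y),-np.sin(y)],[np.sin(y),np.cos(y)]])
for n in("wrist","scene"):
    c=manip.camera(n);cv2.imwrite(f"pics/{n}3.png",c["image"])
    for t,im,P in(("before",cv2.imread(f"pics/{n}2.png"),np.load(n+"2P.npy")),("now",c["image"],pts(c))):
        b=P[...,:2]-o;b=b@R
        m=(masks(im)["yellow"]>0)&(b[...,0]>-20)&(b[...,0]<56)&(b[...,1]<-13)&(b[...,1]>-45)&(P[...,2]>70)&(P[...,2]<125)
        if m.sum()<20: print(n,t,m.sum());continue
        A=np.c_[b[m],np.ones(m.sum())];s=np.linalg.lstsq(A,P[m][:,2],rcond=None)[0]
        print(n,t,m.sum(),"slope x,y",s[:2].round(3),"z at pad",round(float(s@[17,-29,1]),1))
a=cv2.imread("pics/wrist3.png");b=cv2.imread("pics/scene3.png")[150:310,250:450]
cv2.imwrite("pics/m3.png",np.hstack([a[:, 100:500],cv2.resize(b,(400,400))]))
```

```text
wrist before 2967 slope x,y [-0.    -0.121] z at pad 100.5
wrist now 5202 slope x,y [0.002 0.099] z at pad 94.3
scene before 238 slope x,y [ 0.004 -0.136] z at pad 102.1
scene now 122 slope x,y [0.002 0.08 ] z at pad 96.3
```

View pics/m3.png

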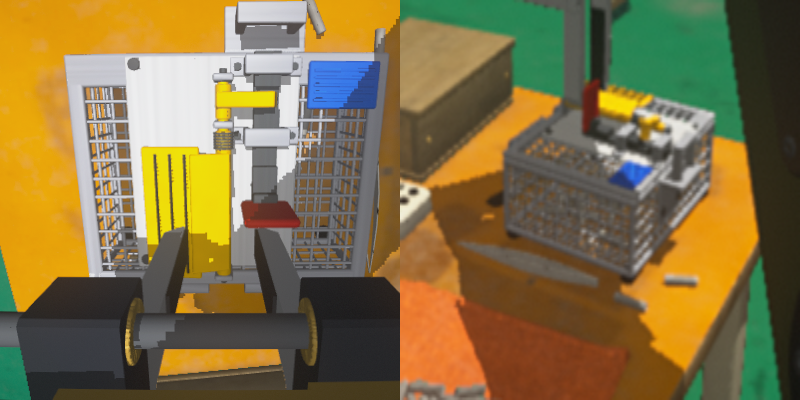

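The wrist half of the picture shows the left finger just behind the tab (270,213) and the right finger pressing the paddle. The slope and height change give a catch angle of about 0.24 rad. I'll press 1 mm deeper for margin, then push.

>>> arm_command --rows '[0, 0, -1, 0, 38, -3, 0.2, 0, 0, 38, -3, 0.2, 0, 0, 38, 0, 0, 0, 0, 38]'

```text
clock: 8.02
eef_pos: [479.2, -277.0, 105.4]
eef_rot: [-3.14, 0.003, 3.074]
wrist_force: [2.8, -1.1, 6.6]
finger_gap: 38.0
```

>>> arm_command --rows '[-4, 0.3, 0, 0, 38, -4, 0.3, 0, 0, 38, -4, 0.2, 0, 0, 38, 0, 0, 0, 0, 38]'

```text
clock: 8.52
eef_pos: [467.2, -276.1, 105.4]
eef_rot: [-3.14, 0.003, 3.074]
wrist_force: [4.3, -1.1, 6.1]
finger_gap: 37.8
```

>>> arm_command --rows '[-4, 0.3, 0, 0, 38, -4, 0.3, 0, 0, 38, -4, 0.2, 0, 0, 38, -4, 0.3, 0, 0, 38, 0, 0, 0, 0, 38]'

```text
clock: 9.15
eef_pos: [451.2, -275.1, 105.4]
eef_rot: [-3.14, 0.003, 3.074]
wrist_force: [4.2, -2.0, 6.8]
finger_gap: 38.0
```

>>> arm_command --rows '[-2, 0.1, 0, 0, 38, -2, 0.1, 0, 0, 38, 0, 0, 0, 0, 38]'

```text
clock: 9.52
eef_pos: [447.4, -274.9, 105.4]
eef_rot: [-3.14, 0.003, 3.074]
wrist_force: [4.1, -2.3, 7.1]
finger_gap: 37.9
```

Going on until the stop is felt.

>>> arm_command --rows '[-1, 0, 0, 0, 38, -1, 0.1, 0, 0, 38, 0, 0, 0, 0, 38]'

```text
clock: 9.9
eef_pos: [445.5, -274.8, 105.4]
eef_rot: [-3.14, 0.004, 3.074]
wrist_force: [4.7, -1.7, 6.3]
finger_gap: 37.9
```

>>> arm_command --rows '[-1, 0, 0, 0, 38, 0, 0, 0, 0, 38]'

```text
clock: 10.15
eef_pos: [445.2, -274.8, 105.5]
eef_rot: [-3.14, 0.005, 3.074]
wrist_force: [10.0, -2.0, 4.2]
finger_gap: 37.8
```

The stop was felt at TCP x = 445.2, as predicted. I'll back off the tab slightly, then lift so the catch springs up.

>>> arm_command --rows '[1, 0, 0, 0, 38, 2, 0, 0, 0, 38, 0, 0, 4, 0, 38, 0, 0, 8, 0, 38, 0, 0, 20, 0, 38]'

```text
clock: 10.78
eef_pos: [445.9, -274.0, 136.3]
eef_rot: [3.141, -0.002, 3.074]
wrist_force: [-0.4, 0.5, -0.3]
finger_gap: 37.8
```

>>> arm_command --rows '[0, 0, 40, 0, 38, 0, 0, 40, 0, 38, 20, 0, 20, 0, 38, 0, 0, 0, 0, 38, 0, 0, 0, 0, 38]'

```text
clock: 11.4
eef_pos: [465.6, -274.1, 235.2]
eef_rot: [3.141, -0.002, 3.074]
wrist_force: [-0.6, -0.3, 0.7]
finger_gap: 38.1
```

Run:
```python
from h import *
o=np.array([451.6,-271.5]);y=-.066;R=np.array([[np.cos(y),-np.sin(y)],[np.sin(y),np.cos(y)]])
for n in("wrist","scene"):
    c=manip.camera(n);cv2.imwrite(f"pics/{n}4.png",c["image"])
    for t,im,P in(("before",cv2.imread(f"pics/{n}2.png"),np.load(n+"2P.npy")),("now",c["image"],pts(c))):
        b=(P[...,:2]-o)@R;M=masks(im);z=P[...,2]
        m=(M["yellow"]>0)&(b[...,0]>-20)&(b[...,0]<56)&(b[...,1]<-13)&(b[...,1]>-45)&(z>70)&(z<125)
        s=np.linalg.lstsq(np.c_[b[m],np.ones(m.sum())],z[m],rcond=None)[0]
        r=(M["red"]>0)&(z>80)&(z<125)&(P[...,0]<520);bl=(M["blue"]>0)&(z>60)&(z<140)&(P[...,0]<440)
        print(n,t,"paddle slope",s[:2].round(3),"z",round(float(s@[17,-29,1]),1),"tab",np.median(b[r],0).round(1),"pad z",np.median(z[bl]).round(1))
a=cv2.imread("pics/wrist4.png");b=cv2.imread("pics/scene4.png")[150:310,250:450]
cv2.imwrite("pics/m4.png",np.hstack([a[:, 100:500],cv2.resize(b,(400,400))]))
print(manip.read_state()["clock"],manip.read_state()["wrist_force"])
```

```text
wrist before paddle slope [-0.    -0.121] z 100.5 tab [10.6 21. ] pad z 76.6
wrist now paddle slope [-0.001 -0.122] z 100.5 tab [-19.5  21.9] pad z 76.6
scene before paddle slope [ 0.004 -0.136] z 102.1 tab [11.9 26.8] pad z 78.1
scene now paddle slope [ 0.006 -0.118] z 102.0 tab [-20.1  27.6] pad z 78.1
11.5 [-0.84358674 -0.0586014  -0.55778541]
```

View pics/m4.png

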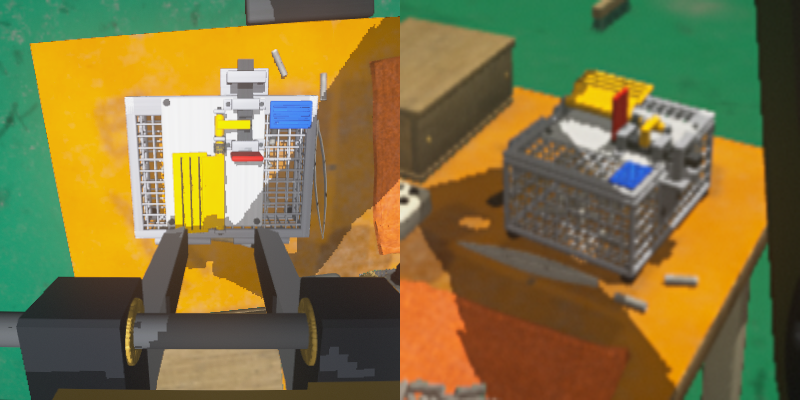

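The tab at (247,156) has moved forward 30–32 mm, the bar is through the keeper, and the paddle is back at its original slope and height. The lid is shut and the gripper is clear.

```bash
python3 -c "
from cell import manip
print(manip.sign_off())"
```

```text
the job is handed in; nothing more can be done
None
```

The basket is shut and bolted, the catch has sprung back up over the bolt, and I handed the job in at about 11.5 s. The sign-off gives no verdict, so everything below comes from my own measurements.

**What I did:** I pushed the lid shut on the blue pad with the closed fingertips, meeting the stop at about 34 N. Then I set the right fingertip on the yellow paddle and the left one behind the red tab. I held the catch down at about 7 N while pushing the bolt forward until it met its stop. After that I backed off 3 mm and lifted so the catch could spring up.

**Last checks:**
- **Lid:** the pad is at z = 77–78 mm, which is shut.
- **Catch:** the paddle is back at its starting slope and height (100.5 mm before and after in the wrist view), so the nose should be in the notch.
- **Bolt:** the tab moved 30 mm by the wrist view and 32 mm by the scene view. The two differ by 2 mm, and the lower one is close to the 29.5 mm limit. The stop was felt where predicted, and the catch came fully up, which both point to the bolt being home.
- **Catch while pushing:** it measured about 0.24 rad just before the push. I then pressed about 1 mm deeper and did not measure it again while the bolt was moving.
- **Gripper and bystanders:** the gripper is well clear, with wrist force near zero. I saw no bystander moved in the pictures, but I did not measure their positions.

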